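# Swap the meter's battery pack into the charger

### The arm

A 6-joint arm with a two-finger parallel gripper is mounted at the origin on a cart in front of the work surface, level with it; the furniture and walls round the work are solid. World frame = base frame: x ahead of the robot, y to its left, z up, the work surface at z = 0. Lengths are in mm, angles in degrees, forces in N, time in s.
With the tool pointing down it reaches from about 350 to 850 mm from the base axis. Payload 8.1 kg.
Tool frame: the origin (TCP) lies midway between the tips of the shut fingers; the grasp point (between the pads) lies 19 mm behind it (r.pinch_z is the distance from the TCP to the grasp point, in mm); z points along the fingers, y is the line along which they close (so a half turn about z gives the same grasp; the last joint's range is limited). The gripper opens to 85 mm and grips with 20 to 120 N. Pads are 22 mm wide; open, the fingers measure 114 mm over their backs; the gripper's body (76 mm by 85 mm) begins 54 mm behind the grasp point. The pads swing forward as they close: fully open they stand 13 mm farther back than shut.
Start: joints at [61.054, 7.471, 85.268, -0, 87.261, -4.893], TCP at [244.526, 547.916, 231.292] pointing down, gripper open.
Joint ranges: [-169.43, 169.43], [-51.17, 129.36], [1.28, 143.12], [-76.62, 256.62], [0, 156.53], [-152.29, 152.29]. Speed limits (degrees/s): [136.94, 136.94, 159.86, 180, 180, 180].

### API

Orientations are given as [roll, pitch, yaw] about the fixed x, y, z axes, in that order (R = Rz(yaw) Ry(pitch) Rx(roll)).
In Python, from bench import sensors, optics, job, r gives the robot as it stands.
- The arm moves only by the tool play_rows, never from a script. Its argument "motion" is a list that holds one entry, the list of rows, each a list of 6 numbers: the shift along the tool's x, y, z in cm, then the turn, a rotation vector about the tool's x, y, z in degrees. In form: [[[x, y, z, ax, ay, az], ...]]. A call has 1 to 5 rows; each row is the pose to reach, as a shift and turn from the pose commanded when the call began, along the tool's axes at that moment; what a row does not reach only later rows make up. A row lasts 1/10 s, in which the tool goes at most 50 mm and 8.59 degrees, less where a joint would pass 70% of its speed; a pose out of reach is approached as far as the arm can. A call with a gripper value outside its range is refused whole. "jaw" is the opening, from 0 (shut) to 1 (fully open), set as the call begins (left out, the last holds). The fingers move at their own pace and stop on an object; "squeeze" is the grip in N (left out, the last holds). Time passes only in rows, so rows that repeat a pose let the fingers close. It gives the time, the measured TCP pose, the force, the opening and the grip force at its end, in the units of the state.
- sensors.sense(): the state, without advancing time (a new reading comes with each control period).
- optics.snapshot(name): name is "side" or "top"; returns a dict with "pixels" (384x512x3 uint8, red, green, blue), "mtx" (3x3 intrinsics, pixels), "k1" (the pictures are not rectified: a ray, as slopes to the right and down, at radius r is drawn at 1 + k1 r^2 times it, then the intrinsics apply), "R" (3x3) and "t" (3): a world point X has camera coordinates R X + t. Camera axes: x right, y down, z forward; pixel columns grow to the right and rows downward; lengths in mm; the calibration is good to about 2 mm. A picture is of the moment at which its call begins. There is no depth.
- job.hand_in(): hands the job in; it is judged then, once.
The state is a dict: "time": time; "joint_pos": joint angles; "qd": joint speeds; "joint_efforts": joint torques, N m; "tool_pos": TCP position; "tcp_rot": TCP orientation; "ft_force": force on the tool from outside, world axes, zero at the start; "wrist_torque": the same for the moment, N m; "finger_gap": finger opening in mm; "grip_force": force on a finger pad.
Only numpy, scipy, OpenCV 4.12 (cv2) and the standard library are available. Lean on these libraries where they do the work, as an engineer would, in place of code of your own. Each camera call takes 0.05 s, during which the arm holds its last target. There are 200 camera calls.

### The job

Squeeze the orange snap tab of the battery pack to unlatch it, lift the pack out of the white meter, and put it into the black charger with the tab on the charger's catch side. Push it down fully home until the tab snaps out and holds it, then let go. Be gentle: do not tear it out against the latch, crush it or ram it in, and leave the other things standing where they are.

Things in the scene. Friction and masses are not known exactly. Their poses are not given: they have to be found in the camera images.
- pack: Grey upright battery pack, 50 (x) x 36 (y) x 92 (z) mm, 0.11 to 0.23 kg; origin at the centre of its underside, z up. It starts latched in the meter, underside on the well floor, 52 mm standing out. Snap tab on its +y face. Squeeze it with 15 to 20 N a finger; it breaks above 40 N a finger, or if it bears with over 30 N on the meter or charger.
- tab_button (a point): Middle of the outer face of the tab's orange button, 24 (x) x 25 (z) mm, 6.5 mm proud of the pack's +y face (42.5 mm over button and opposite face); 69.5 mm above the pack's underside. Pinching button and opposite face together pulls in the tab's hook.
- tab_hook (a point): Upper edge of the hook at the foot of the tab, 31.5 mm above the pack's underside, 5 mm proud of the +y face, 16 mm wide; flat on top, sloping below (down to 11 mm height). It sits under the catch lip in the well's +y wall and moves with the button.
- tab (a joint): Inward travel of button and hook in m, along the pack's -y: 0 out, 0.006 fully in. Spring 2 N at 0, rising to 11 N at 0.006. The hook clears the catch at about 0.004 when the pack is central in the well, 0.005 at worst. Once snapped in it reads 0.
- meter: White portable meter, fixed, 144 (x) x 84 (y) x 50 mm, screen and three keys on its low front. Origin at its underside, below the middle of the well; the front reaches 100 mm toward its -x, the other sides 42 to 44 mm.
- meter_seat (a point): Centre of the meter's well floor, 10 mm above the table. Well 52.4 (x) x 38.4 (y) mm (1.2 mm clearance a side), 40 mm deep; the top 4 mm flare out by 4.5 mm. The underside of the catch lip in its +y wall is 32.5 mm above the floor.
- charger: Black charger, three small lamps in front, fixed, 102 (x) x 84 (y) x 50 mm. Origin at its underside, below the middle of the well; the front reaches 58 mm toward -x. Its blue-trimmed well has the same shape and depth as the meter's, catch in the +y wall too (the left side when seen from the lamps' side).
- charger_rim (a point): Over the middle of the charger's well, level with its housing's top, 50 mm above the table. The well sits in a stiff height-adjustable cradle set anywhere from 0 to 12 mm up, not measured: floor 10 to 22 mm, well rim 50 to 62 mm above the table. Feel for the floor; overpressing breaks the pack.
- charger_catch (a point): Top of the charger's housing on the catch (+y) side of the well. In the well a sprung brass plate, 4 mm high, lifts the pack with 4 N, 6 N when fully down: a pack only set in stands 4 mm too high, its tab held in by the lip. Pressed to the floor with the tab free to spring out, the pack is held by its hook within 1 to 1.5 mm of the floor.
- blue_bottle: White bottle with a blue cap, 53 mm across, 95 mm high, loose; origin at the centre of its underside. To be left alone.
- red_bottle: White bottle with a red cap, 39 mm across, 70 mm high, loose; origin at the centre of its underside. To be left alone.
- tape: Roll of beige tape lying flat, 65 mm across, 20 mm high, loose; origin at the centre of its underside. To be left alone.
- carton: Small grey-green carton, 60 x 85 x 30 mm, loose; origin at the centre of its underside. To be left alone.
- bench_timer: White bench timer, 62 x 62 x 20 mm, loose; origin at the centre of its underside. To be left alone.
There are look-alikes about, which are no part of the job. What is shaped like the pack but yellow is not meant.

How it is judged (in metres and radians):
On the way:
1. the pack is lifted clear of the meter's well in the fingers (z of pack in the frame of meter_seat above 0.045 m and contact force between the fingers and pack above 1 N), for 0.2 s.
At the end, for the whole second after the job is handed in: The pack stands upright (within 0.08 rad) and at rest in the charger's well, within 4 mm of its centre, its underside less than 24.5 mm above the table, the tab on the catch side and sprung out (joint under 0.001 m), released by the fingers (horizontal distance between pack and charger_rim below 0.004 m and z of pack in the frame of charger below 0.0245 m and y of tab_button in the frame of charger above 0.018 m and angle between pack's own z axis and vertical below 0.08 rad and value of joint tab below 0.001 m and linear speed of pack below 0.02 m/s and contact force between the fingers and pack below 0.1 N); the robot touches nothing.
It fails at once if the pack pulls or pushes on the meter with more than 30 N (contact force between pack and meter above 30 N).
It fails at once if the pack pushes on the charger with more than 30 N (contact force between pack and charger above 30 N).
It fails at once if the fingers squeeze the pack with more than 40 N each (contact force between the fingers and pack above 80 N).
It fails at once if a bystander is moved by more than 30 mm (distance of any of blue_bottle, red_bottle, tape, carton, bench_timer from where it was at the start of the episode above 0.03 m).
It also fails if it takes over 51 s, if anything falls off the work surface, if the arm or the gripper's body presses on something with over 40 N, if the wrist force passes 120 N, or if a joint passes its speed limit or range.

## Working session

There is one attempt and no reset: what is moved stays moved. The work goes in short steps, Python scripts to look and compute and a tool call to move; the robot and the scene stay as the last step left them, time stands still between calls to the robot, and variables do not carry over. Pictures are saved under pics/ and viewed, at most 10 in all, crops included, and the job is handed in when it is done.

Besides the shell and the picture viewer there is one more tool, called after ">>>" as name([rows], argument=value, ...), one row to a line, values as JSON. play_rows: Moves the arm, as the interface text tells. Its arguments: {"type":"object","properties":{"motion":{"type":"array","items":{"type":"array","items":{"type":"array","items":{"type":"number"}}}},"jaw":{"type":"number"},"squeeze":{"type":"number"}},"required":["motion"]}

```bash
mkdir -p pics; ls
python3 - <<'E'
from bench import sensors, optics, job, r
import cv2, numpy as np, pickle
print(sensors.sense())
d={}
for n in("side","top"):
    s=optics.snapshot(n); d[n]=s
    cv2.imwrite(f"pics/{n}0.png",cv2.cvtColor(s["pixels"],cv2.COLOR_RGB2BGR))
    print(n,s["mtx"],s["k1"],s["R"],s["t"], -s["R"].T@s["t"])
pickle.dump(d,open("d0.pkl","wb"))
E
```

```text
pics
{'time': 0.0, 'joint_pos': array([ 6.10538939e+01,  7.51259788e+00,  8.53287686e+01, -1.34763749e-03,
        8.72616398e+01, -4.89284779e+00]), 'qd': array([ 0.09993297,  0.00789621,  0.0571394 ,  0.05850908, -0.02423524,
        0.05072159]), 'joint_efforts': array([ 1.17314544e-04, -5.69402683e+01, -5.00551951e+01, -3.16190408e-04,
        1.52467604e-02, -1.87317340e-05]), 'tool_pos': array([244.27338615, 547.4304112 , 230.27549338]), 'tcp_rot': array([-1.79897254e+02, -7.44458892e-03,  1.55946801e+02]), 'ft_force': array([0.62882324, 0.41519317, 0.29469039]), 'wrist_torque': array([-0.01425997, -0.01710552, -0.02562469]), 'grip_force': 0.0, 'finger_gap': 85.33408801676048}
side [[435.15764812   0.         264.91311731]
 [  0.         435.15764812 200.29287878]
 [  0.           0.           1.        ]] -0.07742655858282384 [[ 0.93911534 -0.3435145  -0.00775719]
 [-0.22951983 -0.61035116 -0.75815045]
 [ 0.25570106  0.71377115 -0.65203352]] [-504.90373204  287.72266428 1042.25478804] [ 273.69523701 -741.76128437  893.80549763]
top [[451.13743729   0.         259.77369501]
 [  0.         451.13743729 192.51629279]
 [  0.           0.           1.        ]] -0.11984963350208147 [[-3.18578058e-02 -9.99463503e-01 -7.60174936e-03]
 [-9.71069906e-01  3.27518356e-02 -2.36538698e-01]
 [ 2.36660767e-01 -1.53773862e-04 -9.71592331e-01]] [ 164.30576234  602.82826425 1144.89782851] [ 319.67040901  144.6499359  1256.21517388]
```

View pics/side0.png

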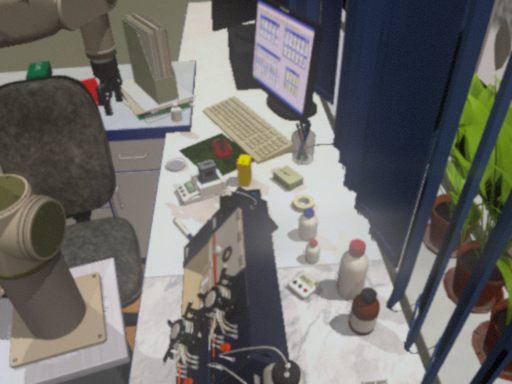

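View pics/top0.png

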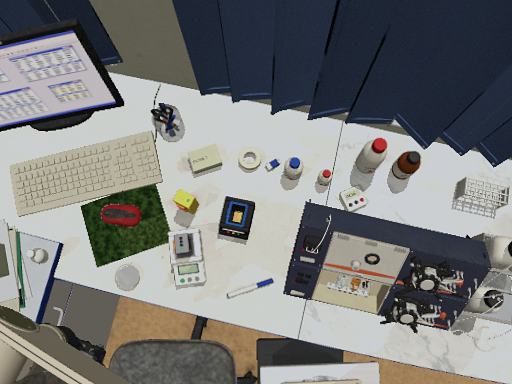

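Run:
```python
import cv2, numpy as np
t=cv2.imread("pics/top0.png")[185:295,155:265]; s=cv2.imread("pics/side0.png")[150:230,165:285]
cv2.imwrite("pics/c0.png",np.hstack([cv2.resize(t,(400,400),interpolation=2),cv2.copyMakeBorder(cv2.resize(s,(400,267),interpolation=2),0,133,0,0,0)]))
cv2.imwrite("pics/c0.png",cv2.resize(cv2.imread("pics/top0.png")[185:290,160:260],(571,600),interpolation=2))
cv2.imwrite("pics/c1.png",cv2.resize(s,(800,533),interpolation=2))
```

```text
(no output)
```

View pics/c0.png

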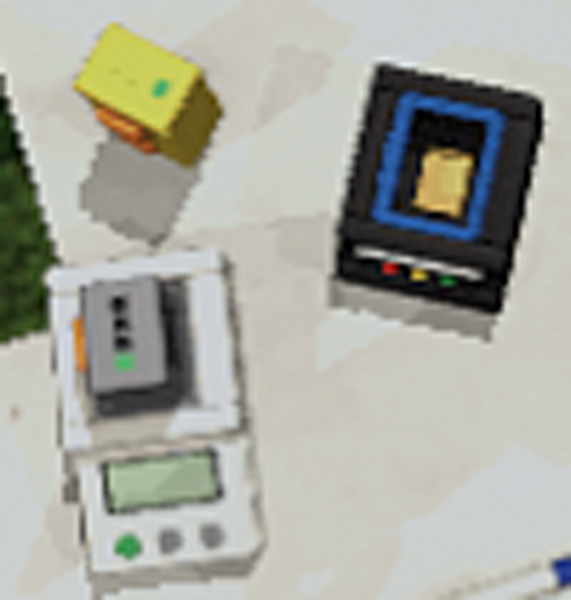

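View pics/c1.png

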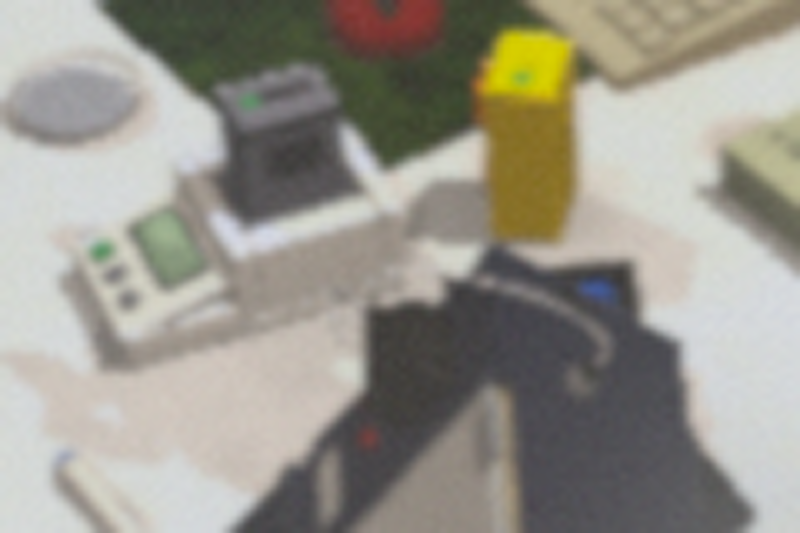

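Grey pack at top (183,245) / side (210,165) sits in the white meter with its orange tab on the left (+y). The yellow look-alike is at top (186,201). The grey one is the one meant: it's grey and latched in the meter. The charger is at top (237,217), lamps toward -x, so its catch side is left (+y).

```bash
cat > h.py <<'E'
import cv2, numpy as np, pickle
from scipy.optimize import least_squares
def proj(s,X):
    c=np.atleast_2d(X)@s["R"].T+s["t"]; return cv2.projectPoints(c,np.zeros(3),np.zeros(3),s["mtx"],np.array([s["k1"],0,0,0,0.]))[0].reshape(-1,2)
def fit(obs,p0):  # obs: (snap, local pts, pixels)
    def f(p):
        c,q=np.cos(p[2]),np.sin(p[2]); Rz=np.array([[c,-q,0],[q,c,0],[0,0,1]])
        return np.concatenate([(proj(s,np.array(L,float)@Rz.T+[p[0],p[1],0])-np.array(P)).ravel() for s,L,P in obs])
    o=least_squares(f,p0,loss="soft_l1"); return o.x[:2],np.degrees(o.x[2]),f(o.x).round(2)
def T(P): return [(160+u/5.71-.5,185+v/5.714-.5) for u,v in P]
def S(P): return [(165+u/6.667-.5,150+v/6.667-.5) for u,v in P]
E
python3 - <<'E'
from h import *
d=pickle.load(open("d0.pkl","rb")); t,s=d["top"],d["side"]
box=lambda x0,x1,y0,y1,z:[(x1,y1,z),(x1,y0,z),(x0,y0,z),(x0,y1,z)]  # image TL,TR,BR,BL
pk=(t,box(-25,25,-18,18,102),T([(82,288),(158,275),(167,381),(92,398)]))
mt=(t,box(-44,44,-42,42,50),T([(47,270),(227,251),(241,430),(63,447)]))
pks=(s,[(25,18,102),(25,-18,102),(-25,-18,102),(-25,18,102)],S([(320,65),(340,103),(235,125),(215,85)]))
for o in([pk],[mt],[pk,mt],[pks],[pk,mt,pks]): print("pack",*fit(o,[300,280,0]))
for z in(50,62):
  print("chg trim",*fit([(t,box(-31,31,-24,24,z),T([(403,91),(503,110),(478,240),(373,220)]))],[380,150,0]))
print("chg body",*fit([(t,[(44,42,50),(44,-42,50)],T([(378,64),(543,97)]))],[380,150,-.15]))
E
```

```text
pack [473.17517913 350.95789159] 6.788357148616072 [-0.44 -0.2  -0.06  0.05  0.61  0.57 -0.07 -0.37]
pack [473.39345664 350.94148857] 364.66642629779454 [ 0.49 -0.56 -0.4  -0.63 -0.07  0.4  -0.    0.82]
pack [473.24064295 350.99314685] 6845.165629320594 [-0.2  -0.46  0.22  0.18  0.35  0.78 -0.37 -0.56  0.34 -0.36 -0.57 -0.69
  0.04  0.31  0.13  0.99]
pack [473.33613463 353.30366444] -719.7964252246268 [-0.07 -0.43 -0.05  0.16 -0.06  0.33  0.19 -0.09]
pack [473.18419357 351.20581812] -355.2470482204114 [-0.22 -0.49  0.21  0.24  0.2   0.86 -0.53 -0.58  0.37 -0.46 -0.52 -0.57
 -0.14  0.45 -0.07  0.92 -0.57 -0.29  0.32  0.09  0.68  0.97  0.03  0.74]
chg trim [557.20196106 209.84003904] -372.8661320829041 [ 0.1   0.4  -0.27  0.33 -0.41 -0.43  0.65 -0.28]
chg trim [554.8466642  209.21014359] -12.892770314313385 [ 0.03  0.27 -0.16  0.24 -0.36 -0.31  0.53 -0.19]
chg body [555.39444742 209.18883236] 29146.532558268398 [-0.5  -0.1   0.49  0.09]
```

```bash
cat > go.py <<'E'
import sys, numpy as np
from scipy.spatial.transform import Rotation as Ro
from bench import sensors
def rel(x,y,z,yaw,cur=None):
    s=sensors.sense(); R0=Ro.from_euler("xyz",s["tcp_rot"] if cur is None else cur[3:],degrees=True)
    p0=s["tool_pos"] if cur is None else np.array(cur[:3])
    R1=Ro.from_euler("xyz",[180,0,yaw],degrees=True)
    print("shift cm",(R0.inv().apply(np.array([x,y,z])-p0)/10).round(3),"rot",(R0.inv()*R1).as_rotvec(degrees=True).round(2))
if __name__=="__main__":
    rel(*map(float,sys.argv[1:5])); s=sensors.sense(); print(s["time"],s["tool_pos"].round(1),s["tcp_rot"].round(2),s["ft_force"].round(2),s["finger_gap"],s["grip_force"])
E
python3 go.py 473.2 351 160 185
```

```text
shift cm [-28.912  -8.6     7.044] rot [ -0.09  -0.03 -29.05]
0.1 [244.3 547.5 230.3] [-1.7990e+02 -1.0000e-02  1.5595e+02] [-0.24 -0.75  0.37] 85.21669009781947 0.0
```

>>> play_rows([
  [[-4.5,-1.3,0.5,0,0,-5.5],[-9,-2.6,1.5,0,0,-11],[-13.5,-4,2.5,0,0,-16.5],[-18,-5.3,3.5,0,0,-22],[-22.5,-6.7,4.5,0,0,-29]],
], jaw=1, squeeze=20)

```text
time: 0.6
tool_pos: [423.6, 393.5, 185.5]
tcp_rot: [-180.0, -0.0, -174.8]
ft_force: [0.3, 0.7, 0.2]
finger_gap: 85.1
grip_force: 0.0
```

```bash
python3 go.py 473.2 351 140 185
```

```text
shift cm [-4.557 -4.682  4.549] rot [-0.01 -0.03  0.2 ]
0.6 [423.6 393.5 185.5] [-1.7999e+02 -3.0000e-02 -1.7480e+02] [0.32 0.7  0.22] 85.14728913474455 0.0
```

>>> play_rows([
  [[-2.3,-2.4,2.3,0,0,0],[-4.5,-4.6,4,0,0,0],[-4.55,-4.7,4.5,0,0,0],[-4.55,-4.7,4.5,0,0,0]],
])

```text
time: 1.0
tool_pos: [471.4, 351.0, 139.5]
tcp_rot: [-179.9, -0.2, -175.2]
ft_force: [-0.8, 0.2, -0.3]
finger_gap: 85.8
grip_force: 0.0
```

```bash
python3 go.py 473.2 351 57 185
python3 - <<'E'
from bench import optics
import cv2,numpy as np,pickle
d={n:optics.snapshot(n) for n in("side","top")}; pickle.dump(d,open("d1.pkl","wb"))
b=lambda a:cv2.cvtColor(a,cv2.COLOR_RGB2BGR)
cv2.imwrite("pics/m1.png",np.hstack([cv2.resize(b(d["side"]["pixels"])[100:220,155:255],(400,480),interpolation=2),cv2.resize(b(d["top"]["pixels"])[185:305,140:240],(400,480),interpolation=2)]))
E
```

```text
shift cm [-2.02e-01 -4.00e-03  8.25e+00] rot [-0.07 -0.18 -0.16]
1.0 [471.4 351.  139.5] [-179.93   -0.18 -175.16] [-0.81  0.19 -0.33] 85.81570662214396 0.0
```

View pics/m1.png

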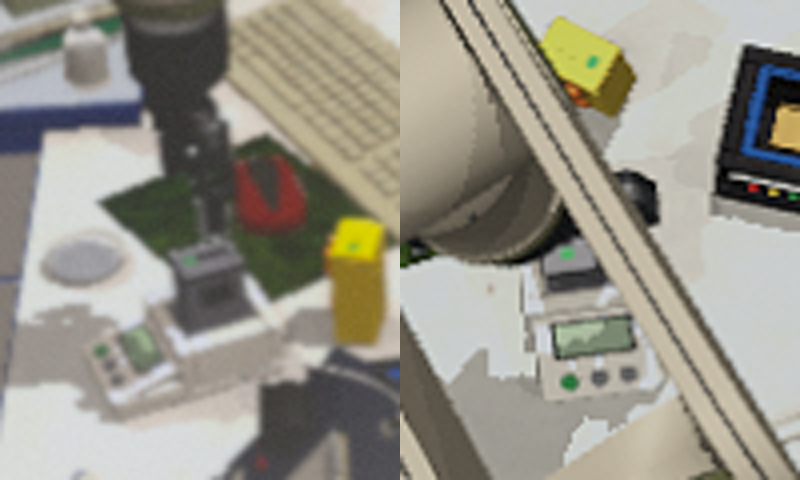

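>>> play_rows([
  [[-0.15,0,2.5,0,0,0],[-0.15,0,5.0,0,0,0],[-0.15,0,7,0,0,0],[-0.15,0,8.2,0,0,0],[-0.15,0,8.2,0,0,0]],
])

```text
time: 1.6
tool_pos: [472.0, 352.5, 58.1]
tcp_rot: [-179.9, -0.1, -175.0]
ft_force: [-1.0, 0.5, 0.2]
finger_gap: 85.3
grip_force: 0.0
```

>>> play_rows([
  [[0,0,0,0,0,0],[0,0,0,0,0,0],[0,0,0,0,0,0]],
], jaw=0.53)

```text
time: 1.9
tool_pos: [474.4, 353.0, 60.9]
tcp_rot: [179.9, 0.1, -175.0]
ft_force: [-0.1, -0.5, -0.5]
finger_gap: 46.0
grip_force: 0.0
```

```bash
python3 go.py 473.2 351 57 185
```

```text
shift cm [ 0.14  -0.184  0.385] rot [ 0.07  0.13 -0.04]
1.9 [474.4 353.   60.9] [ 1.7993e+02  1.3000e-01 -1.7504e+02] [-0.07 -0.48 -0.46] 46.019830738947554 0.0
```

>>> play_rows([
  [[0,0,0,0,0,0],[0,0,0,0,0,0],[0,0,0,0,0,0]],
], jaw=0.4, squeeze=20)

```text
time: 2.2
tool_pos: [474.7, 352.5, 60.8]
tcp_rot: [180.0, 0.1, -175.1]
ft_force: [-0.7, -2.3, 6.0]
finger_gap: 35.9
grip_force: 22.7
```

>>> play_rows([
  [[0,0,0,0,0,0],[0,0,0,0,0,0]],
])

```text
time: 2.4
tool_pos: [474.7, 352.4, 60.8]
tcp_rot: [180.0, 0.1, -175.1]
ft_force: [0.6, -2.3, 6.9]
finger_gap: 35.6
grip_force: 22.7
```

>>> play_rows([
  [[0,0,-0.2,0,0,0],[0,0,-0.5,0,0,0],[0,0,-0.5,0,0,0]],
])

```text
time: 2.7
tool_pos: [473.7, 352.4, 64.6]
tcp_rot: [180.0, 0.0, -175.1]
ft_force: [1.2, 0.5, -0.4]
finger_gap: 35.9
grip_force: 21.6
```

>>> play_rows([
  [[0,0,-0.4,0,0,0],[0,0,-0.8,0,0,0],[0,0,-0.8,0,0,0]],
])

```text
time: 3.0
tool_pos: [473.7, 352.5, 73.1]
tcp_rot: [180.0, 0.0, -175.1]
ft_force: [-1.2, -0.1, -2.1]
finger_gap: 35.6
grip_force: 20.7
```

>>> play_rows([
  [[0,0,-1.5,0,0,0],[0,0,-3,0,0,0],[0,0,-4.5,0,0,0],[0,0,-6,0,0,0],[0,0,-6,0,0,0]],
])

```text
time: 3.5
tool_pos: [475.3, 353.5, 136.4]
tcp_rot: [179.8, 0.3, -175.0]
ft_force: [0.7, 0.6, -1.3]
finger_gap: 36.0
grip_force: 20.7
```

```bash
python3 go.py 556 209.5 135 167
python3 - <<'E'
from bench import optics
import cv2,numpy as np,pickle
d={n:optics.snapshot(n) for n in("side","top")}; pickle.dump(d,open("d2.pkl","wb"))
b=lambda a:cv2.cvtColor(a,cv2.COLOR_RGB2BGR)
cv2.imwrite("pics/m2.png",np.hstack([cv2.resize(b(d["side"]["pixels"])[100:220,155:255],(400,480),interpolation=2),cv2.resize(b(d["top"]["pixels"])[185:305,140:240],(400,480),interpolation=2)]))
E
```

```text
shift cm [ -6.793 -15.04    0.131] rot [ 0.2   0.26 17.95]
3.5 [475.3 353.5 136.4] [ 179.85    0.29 -175.05] [ 0.67  0.6  -1.27] 36.02086881471559 20.700435787439346
```

View pics/m2.png

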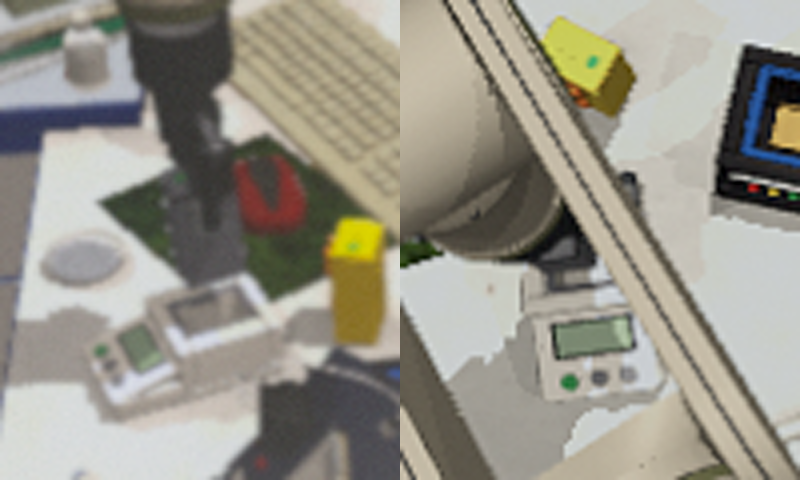

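>>> play_rows([
  [[-1.4,-3,0,0,0,3.6],[-2.8,-6,0,0,0,7.2],[-4.2,-9,0,0,0,10.8],[-5.6,-12,0,0,0,14.4],[-6.6,-14,0,0,0,18]],
])

```text
time: 4.1
tool_pos: [551.5, 216.2, 131.0]
tcp_rot: [-179.9, -0.1, 166.7]
ft_force: [-0.7, 0.9, -2.0]
finger_gap: 35.5
grip_force: 20.8
```

```bash
python3 go.py 557.2 211.1 120 167
```

```text
shift cm [-0.678 -0.368  1.098] rot [-0.08 -0.09 -0.26]
4.1 [551.5 216.2 131. ] [-1.7992e+02 -9.0000e-02  1.6674e+02] [-0.66  0.88 -2.04] 35.485286389083505 20.82867443561554
```

>>> play_rows([
  [[-0.4,-0.2,0.2,0,0,0],[-0.68,-0.37,0.4,0,0,0],[-0.68,-0.37,0.4,0,0,0],[-0.68,-0.37,0.4,0,0,0]],
])

```text
time: 4.5
tool_pos: [556.4, 214.2, 127.8]
tcp_rot: [-180.0, -0.1, 167.0]
ft_force: [-0.2, 0.2, -1.9]
finger_gap: 36.0
grip_force: 20.9
```

```bash
python3 go.py 557.2 211.1 120 167
python3 - <<'E'
from bench import optics
import cv2,numpy as np,pickle
d={n:optics.snapshot(n) for n in("side","top")}; pickle.dump(d,open("d3.pkl","wb"))
b=lambda a:cv2.cvtColor(a,cv2.COLOR_RGB2BGR)
cv2.imwrite("pics/m3.png",np.hstack([cv2.resize(b(d["side"]["pixels"])[120:220,200:290],(400,444),interpolation=2),cv2.resize(b(d["top"]["pixels"])[180:255,200:268],(400,441),interpolation=2)[:444] if 0 else cv2.resize(b(d["top"]["pixels"])[180:255,200:268],(400,444),interpolation=2)]))
E
python3 go.py 557.2 211.1 120 167
```

```text
shift cm [-0.148 -0.283  0.777] rot [-0.01 -0.06  0.04]
4.5 [556.4 214.2 127.8] [-1.7999e+02 -6.0000e-02  1.6704e+02] [-0.15  0.15 -1.91] 35.95623585744681 20.857690572738647
shift cm [-0.123 -0.293  0.82 ] rot [ 0.   -0.02  0.04]
4.6 [556.7 214.2 128.2] [ 1.8000e+02 -2.0000e-02  1.6704e+02] [-0.29 -0.41 -1.89] 36.11327551181807 20.85879161953926
```

View pics/m3.png

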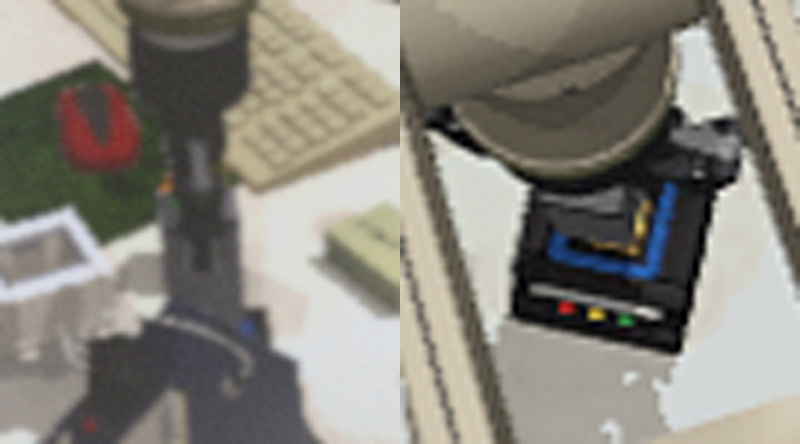

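>>> play_rows([
  [[-0.1,-0.2,0.3,0,0,0],[-0.13,-0.29,0.6,0,0,0],[-0.13,-0.29,0.9,0,0,0],[-0.13,-0.29,0.9,0,0,0]],
])

```text
time: 5.0
tool_pos: [557.3, 210.1, 118.5]
tcp_rot: [-180.0, -0.1, 166.9]
ft_force: [-0.4, -0.1, -1.8]
finger_gap: 35.7
grip_force: 20.9
```

```bash
python3 go.py 557.2 211.1 110 167
```

```text
shift cm [0.034 0.099 0.848] rot [-0.03 -0.06 -0.05]
5.0 [557.3 210.1 118.5] [-1.7997e+02 -6.0000e-02  1.6695e+02] [-0.44 -0.08 -1.82] 35.68689012453004 20.861079543828964
```

>>> play_rows([
  [[0,0.1,0.2,0,0,0],[0,0.1,0.4,0,0,0],[0,0.1,0.6,0,0,0],[0,0.1,0.6,0,0,0]],
])

```text
time: 5.4
tool_pos: [557.7, 211.1, 112.8]
tcp_rot: [-180.0, -0.0, 166.9]
ft_force: [-0.8, 0.0, -1.7]
finger_gap: 35.8
grip_force: 20.9
```

>>> play_rows([
  [[0,0,0.1,0,0,0],[0,0,0.2,0,0,0],[0,0,0.4,0,0,0],[0,0,0.4,0,0,0]],
])

```text
time: 5.8
tool_pos: [557.8, 211.1, 108.9]
tcp_rot: [-180.0, -0.0, 166.9]
ft_force: [-0.3, -0.3, -1.9]
finger_gap: 35.6
grip_force: 20.9
```

>>> play_rows([
  [[0,0,0.1,0,0,0],[0,0,0.2,0,0,0],[0,0,0.4,0,0,0],[0,0,0.4,0,0,0]],
])

```text
time: 6.2
tool_pos: [557.8, 211.1, 104.9]
tcp_rot: [-180.0, -0.0, 166.9]
ft_force: [-0.4, -0.6, -2.5]
finger_gap: 36.1
grip_force: 20.9
```

>>> play_rows([
  [[0,0,0.1,0,0,0],[0,0,0.2,0,0,0],[0,0,0.3,0,0,0],[0,0,0.3,0,0,0]],
])

```text
time: 6.6
tool_pos: [557.9, 211.1, 102.1]
tcp_rot: [-180.0, -0.0, 166.9]
ft_force: [-0.4, 0.3, -1.8]
finger_gap: 35.7
grip_force: 20.9
```

>>> play_rows([
  [[0,0,0.1,0,0,0],[0,0,0.2,0,0,0],[0,0,0.3,0,0,0],[0,0,0.3,0,0,0]],
])

```text
time: 7.0
tool_pos: [557.9, 211.1, 99.1]
tcp_rot: [-180.0, -0.0, 166.9]
ft_force: [0.1, -1.0, -0.6]
finger_gap: 35.7
grip_force: 20.9
```

>>> play_rows([
  [[0,0,0.1,0,0,0],[0,0,0.2,0,0,0],[0,0,0.3,0,0,0],[0,0,0.3,0,0,0]],
])

```text
time: 7.4
tool_pos: [558.4, 211.3, 98.0]
tcp_rot: [180.0, 0.0, 166.9]
ft_force: [-5.6, -1.4, 9.2]
finger_gap: 35.9
grip_force: 22.5
```

>>> play_rows([
  [[0.05,0,-0.1,0,0,0],[0.15,0,-0.1,0,0,0],[0.15,0,-0.1,0,0,0]],
])

```text
time: 7.7
tool_pos: [556.3, 211.5, 97.0]
tcp_rot: [-180.0, -0.0, 167.0]
ft_force: [0.0, 1.0, -2.0]
finger_gap: 35.9
grip_force: 20.9
```

>>> play_rows([
  [[0,0,0.1,0,0,0],[0,0,0.1,0,0,0]],
])

```text
time: 7.9
tool_pos: [556.2, 211.5, 95.7]
tcp_rot: [-180.0, -0.0, 166.9]
ft_force: [-0.1, 0.5, -1.1]
finger_gap: 35.9
grip_force: 20.9
```

>>> play_rows([
  [[0,0,0.1,0,0,0],[0,0,0.3,0,0,0],[0,0,0.4,0,0,0],[0,0,0.4,0,0,0]],
])

```text
time: 8.3
tool_pos: [556.4, 211.5, 91.9]
tcp_rot: [-180.0, -0.0, 166.9]
ft_force: [0.7, -0.3, -1.7]
finger_gap: 35.4
grip_force: 20.9
```

>>> play_rows([
  [[0,0,0.1,0,0,0],[0,0,0.3,0,0,0],[0,0,0.4,0,0,0],[0,0,0.4,0,0,0]],
])

```text
time: 8.7
tool_pos: [556.4, 211.5, 88.0]
tcp_rot: [-180.0, -0.0, 166.9]
ft_force: [1.0, -0.2, -2.0]
finger_gap: 35.6
grip_force: 20.9
```

Clean entry. Continuing down.

>>> play_rows([
  [[0,0,0.1,0,0,0],[0,0,0.3,0,0,0],[0,0,0.5,0,0,0],[0,0,0.5,0,0,0]],
])

```text
time: 9.1
tool_pos: [556.3, 211.5, 82.8]
tcp_rot: [-180.0, -0.0, 166.9]
ft_force: [0.2, 0.1, -1.3]
finger_gap: 35.5
grip_force: 20.9
```

>>> play_rows([
  [[0,0,0.1,0,0,0],[0,0,0.3,0,0,0],[0,0,0.4,0,0,0],[0,0,0.4,0,0,0]],
])

```text
time: 9.5
tool_pos: [556.4, 211.5, 79.0]
tcp_rot: [-180.0, -0.0, 166.9]
ft_force: [-0.7, -1.8, -3.1]
finger_gap: 35.7
grip_force: 20.9
```

>>> play_rows([
  [[0,0,0.1,0,0,0],[0,0,0.2,0,0,0],[0,0,0.3,0,0,0],[0,0,0.3,0,0,0]],
])

```text
time: 9.9
tool_pos: [556.5, 211.5, 76.1]
tcp_rot: [-180.0, -0.0, 166.9]
ft_force: [-0.1, -1.2, -2.0]
finger_gap: 36.3
grip_force: 20.9
```

>>> play_rows([
  [[0,0,0.1,0,0,0],[0,0,0.2,0,0,0],[0,0,0.3,0,0,0],[0,0,0.3,0,0,0]],
])

```text
time: 10.3
tool_pos: [556.5, 211.5, 73.1]
tcp_rot: [-180.0, -0.0, 166.9]
ft_force: [0.0, -1.0, -1.7]
finger_gap: 35.5
grip_force: 20.9
```

>>> play_rows([
  [[0,0,0.1,0,0,0],[0,0,0.2,0,0,0],[0,0,0.2,0,0,0]],
])

```text
time: 10.6
tool_pos: [556.5, 211.5, 71.1]
tcp_rot: [-180.0, -0.0, 166.9]
ft_force: [0.1, -1.0, -3.0]
finger_gap: 35.5
grip_force: 20.9
```

>>> play_rows([
  [[0,0,0.1,0,0,0],[0,0,0.2,0,0,0],[0,0,0.2,0,0,0]],
])

```text
time: 10.9
tool_pos: [556.5, 211.5, 69.1]
tcp_rot: [-180.0, -0.0, 166.9]
ft_force: [-0.5, -1.7, -2.3]
finger_gap: 35.7
grip_force: 20.9
```

>>> play_rows([
  [[0,0,0.1,0,0,0],[0,0,0.1,0,0,0]],
])

```text
time: 11.1
tool_pos: [556.5, 211.5, 68.1]
tcp_rot: [-180.0, -0.0, 166.9]
ft_force: [-0.2, -1.5, -2.0]
finger_gap: 36.2
grip_force: 21.0
```

>>> play_rows([
  [[0,0,0.1,0,0,0],[0,0,0.1,0,0,0]],
])

```text
time: 11.3
tool_pos: [556.5, 211.5, 67.2]
tcp_rot: [-180.0, 0.0, 166.9]
ft_force: [0.7, -2.0, -2.0]
finger_gap: 36.0
grip_force: 21.0
```

>>> play_rows([
  [[0,0,0.1,0,0,0],[0,0,0.1,0,0,0]],
])

```text
time: 11.5
tool_pos: [556.6, 211.5, 66.4]
tcp_rot: [-180.0, 0.0, 166.9]
ft_force: [-0.2, -2.5, 0.8]
finger_gap: 35.9
grip_force: 21.3
```

>>> play_rows([
  [[0,0,0.1,0,0,0],[0,0,0.1,0,0,0]],
])

```text
time: 11.7
tool_pos: [556.7, 211.5, 65.6]
tcp_rot: [180.0, 0.0, 166.9]
ft_force: [-2.1, -3.4, 4.0]
finger_gap: 36.1
grip_force: 21.6
```

>>> play_rows([
  [[0,0,0.1,0,0,0],[0,0,0.1,0,0,0]],
])

```text
time: 11.9
tool_pos: [556.7, 211.5, 64.6]
tcp_rot: [180.0, 0.0, 166.9]
ft_force: [-1.7, -3.0, 4.2]
finger_gap: 35.8
grip_force: 21.7
```

>>> play_rows([
  [[0,0,0.1,0,0,0],[0,0,0.1,0,0,0]],
])

```text
time: 12.1
tool_pos: [556.7, 211.5, 63.6]
tcp_rot: [-180.0, 0.0, 166.9]
ft_force: [-2.4, -2.8, 5.1]
finger_gap: 35.9
grip_force: 21.7
```

>>> play_rows([
  [[0,0,0.1,0,0,0],[0,0,0.1,0,0,0]],
])

```text
time: 12.3
tool_pos: [556.7, 211.5, 62.6]
tcp_rot: [-180.0, 0.0, 166.9]
ft_force: [-1.2, -4.0, 5.5]
finger_gap: 35.8
grip_force: 21.8
```

>>> play_rows([
  [[0,0,0.05,0,0,0],[0,0,0.05,0,0,0]],
])

```text
time: 12.5
tool_pos: [556.8, 211.5, 62.5]
tcp_rot: [180.0, 0.0, 166.9]
ft_force: [-2.9, -3.9, 8.0]
finger_gap: 35.6
grip_force: 22.2
```

>>> play_rows([
  [[0,0,0.05,0,0,0],[0,0,0.05,0,0,0]],
])

```text
time: 12.7
tool_pos: [557.1, 211.4, 62.4]
tcp_rot: [180.0, 0.1, 166.9]
ft_force: [-3.9, -4.7, 11.0]
finger_gap: 36.0
grip_force: 22.5
```

>>> play_rows([
  [[0,0,0.05,0,0,0],[0,0,0.05,0,0,0]],
])

```text
time: 12.9
tool_pos: [557.3, 211.4, 62.3]
tcp_rot: [180.0, 0.1, 166.9]
ft_force: [-4.4, -5.0, 12.4]
finger_gap: 35.9
grip_force: 22.9
```

>>> play_rows([
  [[0,0,0.03,0,0,0],[0,0,0.05,0,0,0]],
], jaw=0.45)

```text
time: 13.1
tool_pos: [558.0, 212.0, 61.6]
tcp_rot: [179.9, 0.2, 167.0]
ft_force: [0.6, -2.6, 8.2]
finger_gap: 38.0
grip_force: 8.3
```

>>> play_rows([
  [[0,0,0,0,0,0],[0,0,0,0,0,0]],
], jaw=0.47)

```text
time: 13.3
tool_pos: [558.0, 212.4, 61.4]
tcp_rot: [179.9, 0.2, 167.0]
ft_force: [2.6, 0.6, 4.8]
finger_gap: 40.0
grip_force: 4.5
```

>>> play_rows([
  [[0,0,0.02,0,0,0],[0,0,0.02,0,0,0]],
], jaw=0.485)

```text
time: 13.5
tool_pos: [557.0, 212.2, 60.4]
tcp_rot: [179.9, 0.1, 167.0]
ft_force: [0.9, 2.1, 3.7]
finger_gap: 41.4
grip_force: 2.6
```

>>> play_rows([
  [[0,0,0,0,0,0],[0,0,0,0,0,0],[0,0,0,0,0,0],[0,0,0,0,0,0]],
], jaw=0.6)

```text
time: 13.9
tool_pos: [556.1, 211.3, 59.6]
tcp_rot: [-180.0, -0.1, 166.9]
ft_force: [-0.4, -0.7, -0.7]
finger_gap: 51.4
grip_force: 0.0
```

>>> play_rows([
  [[0,0,0,0,0,0],[0,0,0,0,0,0],[0,0,0,0,0,0]],
], jaw=0.85)

```text
time: 14.2
tool_pos: [556.5, 211.5, 60.1]
tcp_rot: [-180.0, -0.0, 166.9]
ft_force: [-0.6, -0.8, 0.4]
finger_gap: 72.4
grip_force: 0.0
```

>>> play_rows([
  [[0,0,-2,0,0,0],[0,0,-4.5,0,0,0],[0,0,-8,0,0,0],[0,0,-11,0,0,0],[0,0,-14,0,0,0]],
])

```text
time: 14.7
tool_pos: [556.5, 211.5, 201.5]
tcp_rot: [180.0, 0.0, 166.9]
ft_force: [0.2, -0.4, -0.2]
finger_gap: 72.5
grip_force: 0.0
```

>>> play_rows([
  [[3.5,2,0,0,0,0],[7,4,0,0,0,0],[10.5,6,0,0,0,0],[14,8.5,0,0,0,0],[18,11,0,0,0,0]],
])

```text
time: 15.2
tool_pos: [405.2, 360.1, 200.4]
tcp_rot: [180.0, 0.0, 166.9]
ft_force: [1.0, 0.7, 0.8]
finger_gap: 72.6
grip_force: 0.0
```

Run:
```python
from bench import optics
import cv2,numpy as np,pickle
d={n:optics.snapshot(n) for n in("side","top")}; pickle.dump(d,open("d4.pkl","wb"))
b=lambda a:cv2.cvtColor(a,cv2.COLOR_RGB2BGR)
cv2.imwrite("pics/m4.png",np.hstack([cv2.resize(b(d["side"]["pixels"])[140:230,205:285],(400,450),interpolation=2),cv2.resize(b(d["top"]["pixels"])[180:255,200:267],(400,450),interpolation=2)]))
```

```text
(no output)
```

View pics/m4.png

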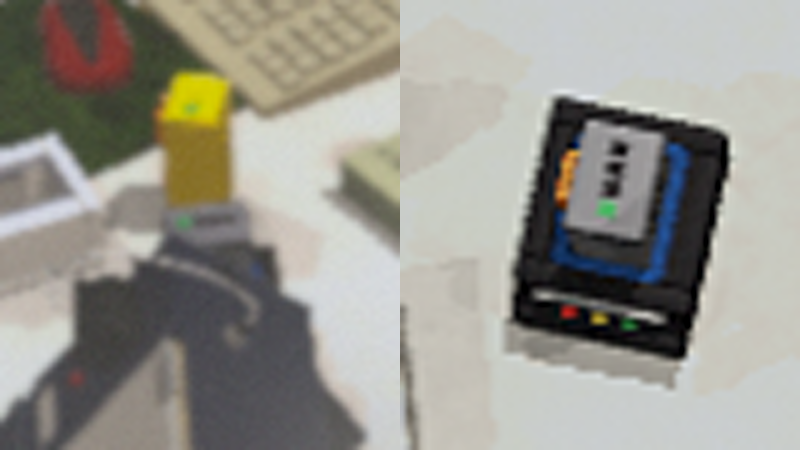

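The side view shows little; in the top view the pack sits in the charger at crop (620,180), i.e. pixel (237,210). The orange tab on the catch side at (568,180) stands out its full width. The button was still pressing with 2.6 N at a 41.4 mm gap, so the tab had sprung out under the lip.

```bash
python3 -c "
from bench import job
print(job.hand_in())"
```

```text
the job is handed in; nothing more can be done
None
```

I moved the pack from the meter to the charger, pressed it to the floor with the tab on the catch side, released it, and handed the job in. The final top picture and the finger forces indicate the tab snapped out, but the hand-in returned no verdict.

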